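Fetch the owl from behind the vases for decorating

ROBOT

A 6-joint arm with a two-finger parallel gripper is mounted at the origin on the work surface. World frame = base frame: x ahead of the robot, y to its left, z up, the work surface at z = 0. Lengths are in m, angles in rad, forces in N, time in s.
With the tool pointing down it reaches from about 0.325 to 0.775 m from the base axis. Payload 9.3 kg.
Tool frame: the origin (TCP) lies on the centre line of the jaws, within the pads' length; the fingertips stand 14 mm ahead of it and the grasp point (between the pads) lies 5 mm behind it; y points along the fingers, z is the direction in which the jaws open and shut, and the axes are right-handed (so a half turn about y gives the same grasp; the last joint's range is limited). The gripper opens to 85 mm and grips with 20 to 120 N. Pads are 22 mm wide; open, the fingers measure 114 mm over their backs; the gripper's body (76 mm by 85 mm) begins 54 mm behind the grasp point. The pads swing forward as they close: fully open they stand 13 mm farther back than shut.
Start: joints at [0.968, 0.259, 0.021, 1.334, 0, 1.418], TCP at [0.239, 0.495, 0.245] pointing down, gripper open.
Joint ranges: [-3.04, 3.04], [-0.91, 1.82], [-1.04, 1.36], [-1.92, 1.95], [-1.52, 1.45], [-3.14, 3.14]. Speed limits (rad/s): [2.22, 2.22, 2.79, 3.14, 3.14, 3.14].

INTERFACE

Orientations are given as a unit quaternion [x, y, z, w].
In Python, from bench import * gives the robot as it stands. The module is installed in compiled form; this text tells all that it offers.
- The arm moves only by the shell command python3 -m pendant 'ROWS' [FORCE]. ROWS is JSON, a list of rows, each an object with "travel": the shift along the tool's x, y, z in cm, a list of three; "roll": the turn about the tool's y in rad; "claw": the opening, from 0 (shut) to 1 (fully open). In form: [{"travel": [dx, dy, dz], "roll": roll, "claw": claw}, ...]. A call has 1 to 10 rows; each row shifts and turns the commanded pose from where the row before left it, along the tool's axes as they then stand; what a row does not reach is not made up. A row lasts 1/12 s, in which the tool goes at most 41.7 mm and 7.16 degrees, less where a joint would pass 70% of its speed; a pose out of reach is approached as far as the arm can. A call is refused whole if a number of a shift passes 4.17 or a number of a turn 0.125, either way. A call with a gripper value outside its range is refused whole. The fingers move at their own pace and stop on an object; FORCE is the grip in N (left out, the last holds). Time passes only in rows, so rows that do not move let the fingers close. It gives the time, the measured TCP pose, the force and the opening at its end, in the units of the state.
- get_obs(): the state, without advancing time (a new reading comes with each control period).
- get_image(name): name is "scene" or "top"; returns a dict with "image" (384x512x3 uint8, red, green, blue), "mtx" (3x3 intrinsics, pixels), "R" (3x3) and "t" (3): a world point X has camera coordinates R X + t. Camera axes: x right, y down, z forward; pixel columns grow to the right and rows downward; lengths in m; the calibration is good to about 2 mm. A picture is of the moment at which its call begins. There is no depth.
- hand_in(): hands the job in, once; it reports no verdict.
The state is a dict: "time": time; "joints": joint angles; "dq": joint speeds; "tau": joint torques, N m; "position": TCP position; "tool_rot": TCP orientation; "wrist_force": force on the tool from outside, world axes, zero at the start; "wrist_torque": the same for the moment, N m; "gripper_width": opening from 0.0 (shut) to 1.0 (fully open).
Only numpy, scipy, OpenCV 4.12 (cv2) and the standard library are available. Lean on these libraries where they do the work, as an engineer would, in place of code of your own. Each camera call takes 0.05 s, during which the arm holds its last target. There are 200 camera calls.

TASK

First clear all three vases off the drying rack and stand them on the bare wooden ware board, leaving the little owl where it is meanwhile. Then stand the owl in the middle of the banding wheel, inside the white ring, and only after that put each vase back in the middle of the coaster of its own colour. Keep everything upright.

Things in the scene. Friction and masses are not known exactly. Their poses are not given: they have to be found in the camera images.
- vase_blue_mid (a point): Clay bud vase with a blue neck and a blue band round its body, loose, upright, 135 mm high, about 0.25 kg. Round: foot 50 mm across, widening to 58 mm between 45 and 90 mm above the foot, shoulder sloping in to a plain cylindrical neck 28 mm across from 102 mm to the top at 135 mm; grip it by the neck. This point is on its axis, 67.5 mm above the underside; z is up along the axis. It starts on the blue coaster.
- vase_yellow_mid (a point): Clay bud vase with a yellow neck and a yellow band round its body, loose, upright, 135 mm high, about 0.25 kg. Round: foot 50 mm across, widening to 58 mm between 45 and 90 mm above the foot, shoulder sloping in to a plain cylindrical neck 28 mm across from 102 mm to the top at 135 mm; grip it by the neck. This point is on its axis, 67.5 mm above the underside; z is up along the axis. It starts on the yellow coaster.
- vase_red_mid (a point): Clay bud vase with a red neck and a red band round its body, loose, upright, 135 mm high, about 0.25 kg. Round: foot 50 mm across, widening to 58 mm between 45 and 90 mm above the foot, shoulder sloping in to a plain cylindrical neck 28 mm across from 102 mm to the top at 135 mm; grip it by the neck. This point is on its axis, 67.5 mm above the underside; z is up along the axis. It starts on the red coaster.
- owl_mid (a point): Small terracotta owl with white eyes and an orange beak, loose, 50 mm high with a round body 46 mm across (ears 5 mm higher, tiny wings, eyes and beak are only decoration), about 0.09 kg. This point is on its axis, 25 mm above its underside; z is up, the face looks along its -x. It starts on the drying rack, hemmed in by the three vases (axes 61 mm from its own), whose shoulders leave no room for a gripper.
- coaster_blue: Blue round coaster, 76 mm across and 4 mm thick, fixed on the plywood drying rack. Origin at the centre of its underside, so its top is 4 mm above the origin. The rack is 15 mm thick, 210 x 220 mm, with a 35 mm high lip (20 mm above its floor) at the far side, the lip's inner face 57 mm behind the owl's axis. The coasters' centres are about 78 mm apart along the row.
- coaster_yellow: Yellow round coaster, 76 mm across and 4 mm thick, fixed on the plywood drying rack. Origin at the centre of its underside, so its top is 4 mm above the origin. The rack is 15 mm thick, 210 x 220 mm, with a 35 mm high lip (20 mm above its floor) at the far side, the lip's inner face 57 mm behind the owl's axis. The coasters' centres are about 78 mm apart along the row.
- coaster_red: Red round coaster, 76 mm across and 4 mm thick, fixed on the plywood drying rack. Origin at the centre of its underside, so its top is 4 mm above the origin. The rack is 15 mm thick, 210 x 220 mm, with a 35 mm high lip (20 mm above its floor) at the far side, the lip's inner face 57 mm behind the owl's axis. The coasters' centres are about 78 mm apart along the row.
- ware_board: Bare dark brown wooden ware board, the side area, fixed, flat on the table: 280 mm along its x, 120 mm along its y, 12 mm thick. Origin at the centre of its underside. It lies left or right of the rack.
- wheel: Banding wheel (decorating turntable), locked so that it does not turn: grey disc 150 mm across with a thin white ring of 64 mm round its centre, on a dark foot. Origin at the centre of the underside of the foot; the disc's top is 50 mm above it. It stands on the other side from the ware board.

How it is judged:
By the outcome, as a careful person would: the job done as asked, in the order asked, and still so for the second after the job is handed in, with the robot touching nothing.
It also fails if it takes over 141 s, if anything falls off the work surface, if the arm or the gripper's body presses on something with over 40 N, if the wrist force passes 120 N, or if a joint passes its speed limit or range.

## Working session

There is one attempt and no reset: what is moved stays moved. The work goes in short steps, Python scripts to look and compute and a shell command to move; the robot and the scene stay as the last step left them, time stands still between calls to the robot, and variables do not carry over. Pictures are saved under pics/ and viewed, on a budget of 14 in all, crops included, one or two more only if the job needs it, and the job is handed in when it is done.

```bash
mkdir -p pics; python3 - <<'E'
from bench import *
import cv2
o=get_obs();print({k:o[k] for k in('time','position','tool_rot','gripper_width','wrist_force')})
for n in('scene','top'):
    d=get_image(n);cv2.imwrite(f'pics/{n}0.png',d['image'][:,:,::-1]);print(d['mtx'],d['R'],d['t'])
E
```

```text
{'time': 0.0, 'position': array([0.23899113, 0.495068  , 0.24467115]), 'tool_rot': array([ 0.68974332, -0.15787229,  0.15752455, -0.68885159]), 'gripper_width': 0.9985306186974332, 'wrist_force': array([-0.36862606, -0.10095585, -0.37379455])}
[[348.38379348   0.         256.490281  ]
 [  0.         348.38379348 193.0978183 ]
 [  0.           0.           1.        ]] [[ 0.81166213  0.58396179  0.01390008]
 [ 0.50043524 -0.68289915 -0.53217791]
 [-0.30127921  0.43890475 -0.84651843]] [-0.47406836 -0.23258522  1.00564724]
[[499.25132161   0.         257.14526083]
 [  0.         499.25132161 192.62598092]
 [  0.           0.           1.        ]] [[-2.09812364e-02 -9.99779559e-01 -7.87522245e-04]
 [-9.79610300e-01  2.07153773e-02 -1.99836267e-01]
 [ 1.99808529e-01 -3.42134706e-03 -9.79828988e-01]] [0.01081135 0.57942202 1.1792067 ]
```

View pics/top0.png

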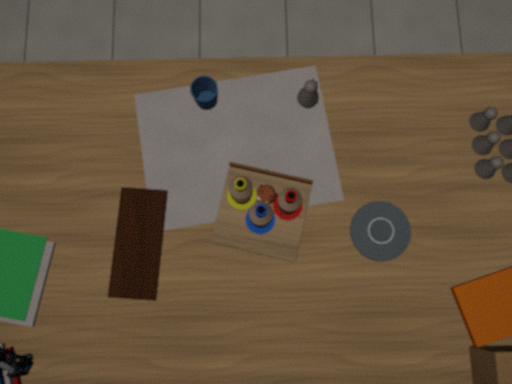

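View pics/scene0.png

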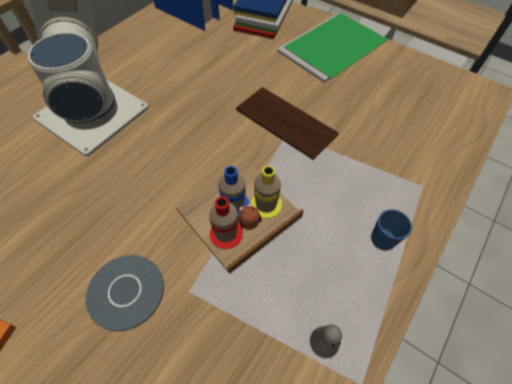

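Top view: rack around (262,210), owl (266,193), vases yellow (240,185), blue (262,211), red (291,197); board centre about (138,244), wheel about (380,231). I'll enlarge it for precise positions.

```bash
python3 - <<'E'
import cv2
i=cv2.imread('pics/top0.png')
cv2.imwrite('pics/c1.png',cv2.resize(i[155:265,205:320],None,fx=5,fy=5,interpolation=cv2.INTER_CUBIC))
j=cv2.imread('pics/scene0.png')
cv2.imwrite('pics/c2.png',cv2.resize(j[155:275,170:310],None,fx=5,fy=5,interpolation=cv2.INTER_CUBIC))
E
```

```text
(no output)
```

View pics/c1.png

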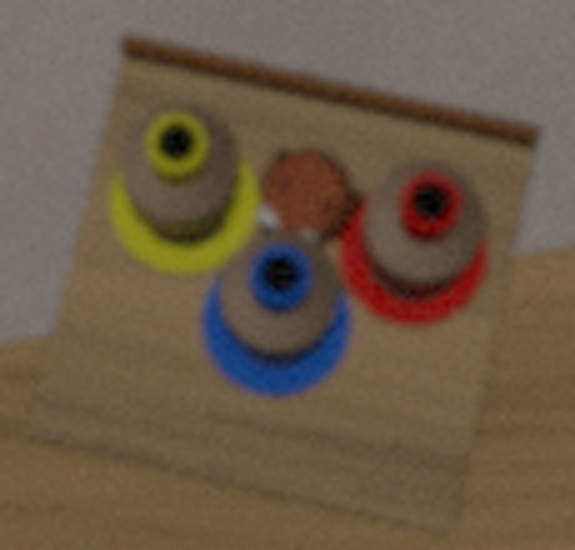

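View pics/c2.png

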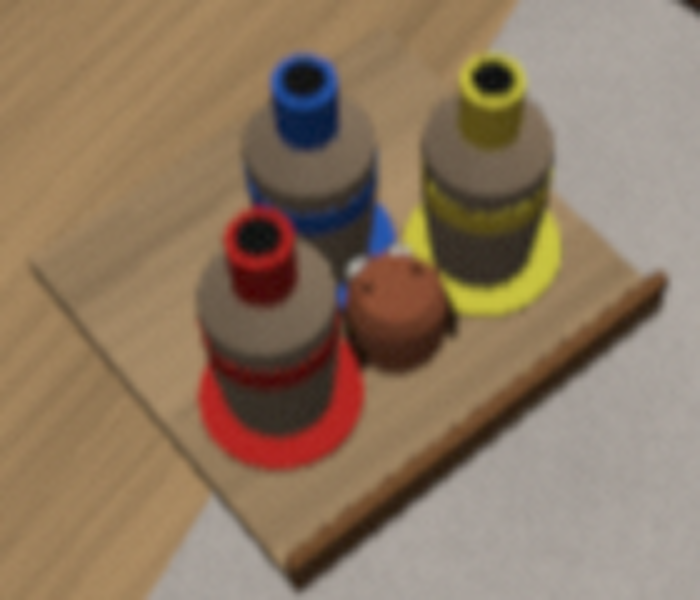

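The crops show neck holes at crop1 yellow (177,142), blue (280,274), red (431,203) and crop2 blue (303,77), yellow (492,77), red (259,237); the owl's face (white eyes) points toward the blue vase.

```bash
cat > h.py <<'E'
from bench import *
import numpy as np, cv2
from scipy.spatial.transform import Rotation as Ro
C=dict(scene=(np.array([[348.38379348,0,256.490281],[0,348.38379348,193.0978183],[0,0,1]]),np.array([[0.81166213,0.58396179,0.01390008],[0.50043524,-0.68289915,-0.53217791],[-0.30127921,0.43890475,-0.84651843]]),np.array([-0.47406836,-0.23258522,1.00564724])),
top=(np.array([[499.25132161,0,257.14526083],[0,499.25132161,192.62598092],[0,0,1]]),np.array([[-2.09812364e-02,-9.99779559e-01,-7.87522245e-04],[-9.79610300e-01,2.07153773e-02,-1.99836267e-01],[1.99808529e-01,-3.42134706e-03,-9.79828988e-01]]),np.array([0.01081135,0.57942202,1.1792067])))
def px(n,u,v,z):
    K,R,t=C[n]; d=R.T@np.linalg.solve(K,[u,v,1]); c=-R.T@t
    return c+d*(z-c[2])/d[2]
def crop(n,x0,y0,f,u,v,z): return px(n,x0+(u+.5)/f-.5,y0+(v+.5)/f-.5,z)
def go(target,yaw=None):
    "displacement to target in tool cm; tool axes"
    o=get_obs(); R=Ro.from_quat(o['tool_rot']); d=R.inv().apply(np.array(target)-o['position'])*100
    print('t',round(float(o['time']),2),'pos',o['position'].round(4),'w',round(float(o['gripper_width']),3),'tool cm',d.round(2), 'F',np.round(o['wrist_force'],1))
E
python3 - <<'E'
from h import *
for n,a,b in(('yellow',(177,142),(492,77)),('blue',(280,274),(303,77)),('red',(431,203),(259,237))):
    print(n,crop('top',205,155,5,*a,.154).round(4),crop('scene',170,155,5,*b,.154).round(4))
for n,a in(('yc',(185,200)),('bc',(277,322)),('rc',(414,250))): print(n,crop('top',205,155,5,*a,.019).round(4))
print('owl',crop('top',205,155,5,305,192,.05).round(4))
for c in((122,188),(167,191),(156,299),(109,296)): print('board',px('top',*c,.012).round(3))
print('wheel',px('top',380,231,.05).round(4),px('scene',124.5,291,.05).round(4))
for c in ((124,38),(538,130)):print('lip',crop('top',205,155,5,*c,.035).round(3))
for c in ((32,260),(280,580)):print('rack',crop('scene',170,155,5,*c,.015).round(3))
o=get_obs();print(Ro.from_quat(o['tool_rot']).as_matrix().round(4))
go([.5,.05,.2])
E
```

```text
yellow [0.5834 0.0378 0.154 ] [0.584  0.0369 0.154 ]
blue [ 0.5211 -0.0081  0.154 ] [ 0.5216 -0.0091  0.154 ]
red [ 0.5524 -0.0777  0.154 ] [ 0.5548 -0.0792  0.154 ]
yc [0.5833 0.0383 0.019 ]
bc [ 0.5193 -0.0073  0.019 ]
rc [ 0.5548 -0.0779  0.019 ]
owl [ 0.5799 -0.0225  0.05  ]
board [0.609 0.347 0.012]
board [0.598 0.231 0.012]
board [0.326 0.254 0.012]
board [0.336 0.37  0.012]
wheel [ 0.4786 -0.3012  0.05  ] [ 0.4843 -0.3058  0.05  ]
lip [0.665 0.068 0.035]
lip [ 0.613 -0.142  0.035]
rack [ 0.416 -0.094  0.015]
rack [ 0.609 -0.148  0.015]
[[ 9.005e-01 -7.000e-04  4.348e-01]
 [-4.348e-01 -1.000e-03  9.005e-01]
 [-2.000e-04 -1.000e+00 -1.300e-03]]
t 0.1 pos [0.239  0.4951 0.2447] w 1.0 tool cm [ 42.86   4.5  -28.73] F [0.  1.  0.5]
```

Both cameras agree within 2 mm. Heading for the yellow vase first; the start orientation can stay throughout.

```bash
R='x'; python3 -m pendant '[{"travel":[2.5,0,-1.3],"roll":0,"claw":0.7},{"travel":[2.5,0,-1.3],"roll":0,"claw":0.7},{"travel":[2.5,0,-1.3],"roll":0,"claw":0.7},{"travel":[2.5,0,-1.3],"roll":0,"claw":0.7},{"travel":[2.5,0,-1.3],"roll":0,"claw":0.7},{"travel":[2.5,0,-1.3],"roll":0,"claw":0.7},{"travel":[2.5,0,-1.3],"roll":0,"claw":0.7},{"travel":[2.5,0,-1.3],"roll":0,"claw":0.7},{"travel":[2.5,0,-1.3],"roll":0,"claw":0.7},{"travel":[2.5,0,-1.3],"roll":0,"claw":0.7}]' 60
python3 -m pendant '[{"travel":[2.5,0,-1.3],"roll":0,"claw":0.7},{"travel":[2.5,0,-1.3],"roll":0,"claw":0.7},{"travel":[2.5,0,-1.3],"roll":0,"claw":0.7},{"travel":[2.5,0,-1.3],"roll":0,"claw":0.7},{"travel":[2.5,0,-1.3],"roll":0,"claw":0.7},{"travel":[2.5,0,-1.3],"roll":0,"claw":0.7},{"travel":[2.5,0,-1.3],"roll":0,"claw":0.7},{"travel":[2.5,0,-1.3],"roll":0,"claw":0.7},{"travel":[2,1,-1],"roll":0,"claw":0.7},{"travel":[0,0,0],"roll":0,"claw":0.7}]'
python3 -c "
from h import *
go([.5837,.0375,.139])"
```

```text
time: 0.93
position: [0.4082, 0.2682, 0.2451]
tool_rot: [0.689, -0.158, 0.158, -0.689]
wrist_force: [0.6, 1.1, 0.1]
gripper_width: 0.7
time: 1.77
position: [0.5579, 0.0682, 0.2329]
tool_rot: [0.689, -0.159, 0.158, -0.689]
wrist_force: [0.0, -0.1, -0.8]
gripper_width: 0.7
t 1.77 pos [0.5579 0.0682 0.2329] w 0.7 tool cm [ 3.68  9.39 -1.61] F [ 0.  -0.1 -0.8]
```

```bash
python3 -m pendant '[{"travel":[1.9,1,-0.8],"roll":0,"claw":0.7},{"travel":[1.8,1,-0.8],"roll":0,"claw":0.7},{"travel":[0,1.5,0],"roll":0,"claw":0.7},{"travel":[0,1.5,0],"roll":0,"claw":0.7},{"travel":[0,1.5,0],"roll":0,"claw":0.7},{"travel":[0,1.5,0],"roll":0,"claw":0.7},{"travel":[0,1.4,0],"roll":0,"claw":0.7},{"travel":[0,0,0],"roll":0,"claw":0.7}]'
python3 -c "
from h import *
go([.5837,.0375,.139])
cv2.imwrite('pics/p6.png',cv2.resize(get_image('scene')['image'][120:240,190:330,::-1],None,fx=4,fy=4))"
```

```text
time: 2.43
position: [0.5813, 0.0408, 0.1381]
tool_rot: [0.69, -0.159, 0.156, -0.689]
wrist_force: [0.6, -0.3, 0.1]
gripper_width: 0.699
t 2.43 pos [0.5813 0.0408 0.1381] w 0.699 tool cm [ 0.36 -0.09 -0.19] F [ 0.6 -0.3  0.1]
```

View pics/p6.png

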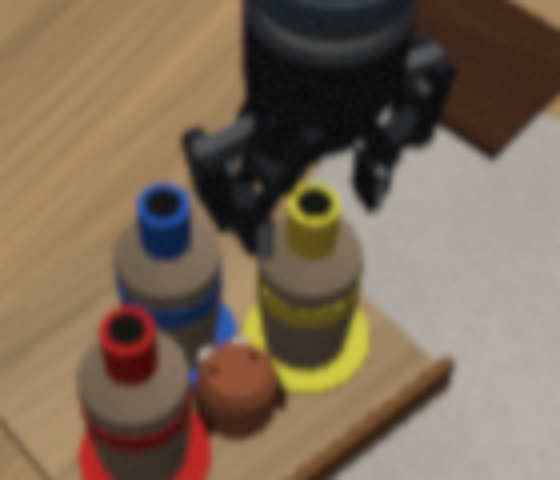

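The jaws straddle the yellow neck (tips at (262,245) and (372,205), neck at (314,225)). Trim, grip and lift.

```bash
python3 -m pendant '[{"travel":[0.36,-0.1,-0.19],"roll":0,"claw":0.7},{"travel":[0,0,0],"roll":0,"claw":0.5},{"travel":[0,0,0],"roll":0,"claw":0.3},{"travel":[0,0,0],"roll":0,"claw":0.1},{"travel":[0,0,0],"roll":0,"claw":0.1},{"travel":[0,0,0],"roll":0,"claw":0.1},{"travel":[0,0,0],"roll":0,"claw":0.1}]' 60
python3 -m pendant '[{"travel":[0,-0.3,0],"roll":0,"claw":0.1},{"travel":[0,-1,0],"roll":0,"claw":0.1},{"travel":[0,-1.5,0],"roll":0,"claw":0.1},{"travel":[0,-2,0],"roll":0,"claw":0.1},{"travel":[0,-1,0],"roll":0,"claw":0.1},{"travel":[0,0,0],"roll":0,"claw":0.1}]'
python3 -c "
from h import *
go([.552,.293,.19])"
```

```text
time: 3.07
position: [0.5855, 0.0373, 0.1434]
tool_rot: [0.689, -0.157, 0.158, -0.689]
wrist_force: [-0.1, -0.6, 5.6]
gripper_width: 0.31
time: 3.57
position: [0.586, 0.0375, 0.2029]
tool_rot: [-0.689, 0.156, -0.159, 0.69]
wrist_force: [-0.8, -0.6, -3.5]
gripper_width: 0.306
t 3.57 pos [0.586  0.0375 0.2029] w 0.306 tool cm [-14.17   1.27  21.53] F [-0.8 -0.6 -3.5]
```

```bash
python3 -m pendant '[{"travel":[-0.7,0,1.1],"roll":0,"claw":0.1},{"travel":[-1.5,0,2.2],"roll":0,"claw":0.1},{"travel":[-1.7,0,2.6],"roll":0,"claw":0.1},{"travel":[-1.7,0,2.6],"roll":0,"claw":0.1},{"travel":[-1.7,0,2.6],"roll":0,"claw":0.1},{"travel":[-1.7,0,2.6],"roll":0,"claw":0.1},{"travel":[-1.7,0,2.6],"roll":0,"claw":0.1},{"travel":[-1.7,0,2.6],"roll":0,"claw":0.1},{"travel":[-1.2,0,1.8],"roll":0,"claw":0.1},{"travel":[-0.6,0,0.8],"roll":0,"claw":0.1}]'
python3 -m pendant '[{"travel":[0,1,0],"roll":0,"claw":0.1},{"travel":[0,1.5,0],"roll":0,"claw":0.1},{"travel":[0,1.5,0],"roll":0,"claw":0.1},{"travel":[0,1,0],"roll":0,"claw":0.1},{"travel":[0,0,0],"roll":0,"claw":0.1},{"travel":[0,0,0],"roll":0,"claw":0.1}]'
python3 -c "
from h import *
go([.552,.293,.1355])
cv2.imwrite('pics/p7.png',cv2.resize(get_image('scene')['image'][40:190,200:360,::-1],None,fx=4,fy=4))"
```

```text
time: 4.4
position: [0.5491, 0.296, 0.1988]
tool_rot: [0.69, -0.158, 0.156, -0.689]
wrist_force: [-0.4, -0.5, -3.7]
gripper_width: 0.308
time: 4.9
position: [0.5505, 0.292, 0.1495]
tool_rot: [0.69, -0.158, 0.157, -0.689]
wrist_force: [-0.8, 0.2, -2.0]
gripper_width: 0.306
t 4.9 pos [0.5505 0.292  0.1495] w 0.306 tool cm [0.1  1.4  0.16] F [-0.8  0.2 -2. ]
```

View pics/p7.png

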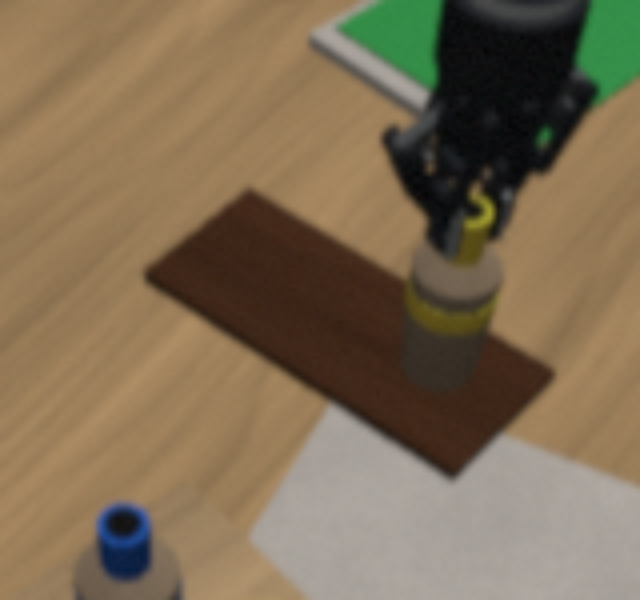

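The yellow vase hangs over the board but looks leaning (top (479,210), foot (440,370)); checking against the projected vertical.

```bash
python3 - <<'E'
from h import *
def pr(n,p):
    K,R,t=C[n]; q=K@(R@np.array(p)+t); return q[:2]/q[2]
for z in(.019,.155): print(((pr('scene',[.551,.292,z])-[200,40]+.5)*4-.5).round(0))
t=get_image('top')['image']
cv2.imwrite('pics/p8.png',cv2.resize(t[150:310,90:200,::-1],None,fx=4,fy=4))
E
```

```text
[438. 370.]
[470. 216.]
```

View pics/p8.png

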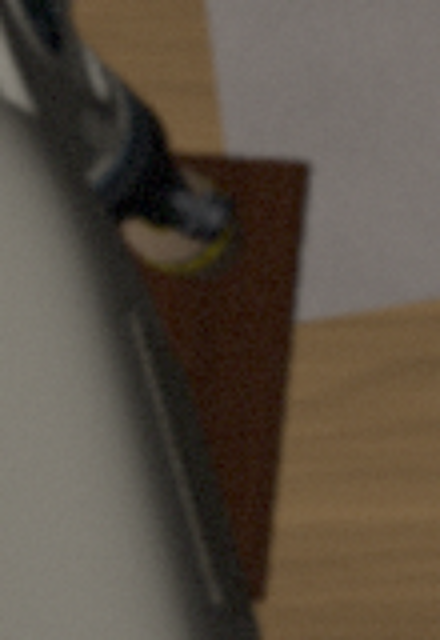

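The lean is just perspective (expected top (470,216)); the vase is upright and over the board. Lowering.

```bash
for i in 1; do python3 -m pendant '[{"travel":[0,0.6,0],"roll":0,"claw":0.1},{"travel":[0,0.4,0],"roll":0,"claw":0.1},{"travel":[0,0.2,0],"roll":0,"claw":0.1},{"travel":[0,0,0],"roll":0,"claw":0.1},{"travel":[0,0,0],"roll":0,"claw":0.1}]'; done
python3 -m pendant '[{"travel":[0,0.2,0],"roll":0,"claw":0.1},{"travel":[0,0,0],"roll":0,"claw":0.1},{"travel":[0,0,0],"roll":0,"claw":0.1}]'
python3 -m pendant '[{"travel":[0,0.1,0],"roll":0,"claw":0.1},{"travel":[0,0,0],"roll":0,"claw":0.1},{"travel":[0,0,0],"roll":0,"claw":0.1}]'
```

```text
time: 5.42
position: [0.5506, 0.2928, 0.1382]
tool_rot: [0.689, -0.158, 0.158, -0.689]
wrist_force: [-0.4, -0.4, -3.5]
gripper_width: 0.303
time: 5.67
position: [0.5508, 0.2929, 0.1364]
tool_rot: [-0.689, 0.158, -0.158, 0.689]
wrist_force: [-0.2, 0.5, -2.5]
gripper_width: 0.306
time: 5.92
position: [0.551, 0.2928, 0.1364]
tool_rot: [-0.689, 0.157, -0.158, 0.69]
wrist_force: [-1.4, -0.4, 4.6]
gripper_width: 0.308
```

Contact felt. Release, rise, go to blue.

```bash
python3 -m pendant '[{"travel":[0,0,0],"roll":0,"claw":0.4},{"travel":[0,0,0],"roll":0,"claw":0.6},{"travel":[0,0,0],"roll":0,"claw":0.7},{"travel":[0,0,0],"roll":0,"claw":0.7},{"travel":[0,-0.5,0],"roll":0,"claw":0.7},{"travel":[0,-1.5,0],"roll":0,"claw":0.7},{"travel":[0,-2,0],"roll":0,"claw":0.7},{"travel":[0,-2,0],"roll":0,"claw":0.7}]'
python3 -m pendant '[{"travel":[0.8,0,-2.3],"roll":0,"claw":0.7},{"travel":[1.2,0,-3.3],"roll":0,"claw":0.7},{"travel":[1.2,0,-3.3],"roll":0,"claw":0.7},{"travel":[1.2,0,-3.3],"roll":0,"claw":0.7},{"travel":[1.2,0,-3.3],"roll":0,"claw":0.7},{"travel":[1.2,0,-3.3],"roll":0,"claw":0.7},{"travel":[1.2,0,-3.3],"roll":0,"claw":0.7},{"travel":[1.2,0,-3.3],"roll":0,"claw":0.7},{"travel":[1.1,0,-3],"roll":0,"claw":0.7},{"travel":[0,0,0],"roll":0,"claw":0.7}]'
python3 -m pendant '[{"travel":[0,0,0],"roll":0,"claw":0.7}]'
python3 -c "
from h import *
go([.5205,-.008,.143])"
```

```text
time: 6.58
position: [0.5504, 0.2927, 0.1959]
tool_rot: [0.689, -0.158, 0.157, -0.689]
wrist_force: [-0.5, -0.2, -0.0]
gripper_width: 0.698
time: 7.42
position: [0.5197, -0.0122, 0.1957]
tool_rot: [0.689, -0.159, 0.159, -0.689]
wrist_force: [0.1, 0.1, 0.3]
gripper_width: 0.702
time: 7.5
position: [0.5199, -0.0093, 0.1957]
tool_rot: [-0.689, 0.159, -0.159, 0.689]
wrist_force: [0.5, 0.8, 0.3]
gripper_width: 0.702
t 7.5 pos [ 0.5199 -0.0093  0.1957] w 0.702 tool cm [-0.01  5.27  0.14] F [0.5 0.8 0.3]
```

```bash
python3 -m pendant '[{"travel":[0,1.5,0.15],"roll":0,"claw":0.7},{"travel":[0,1.5,0],"roll":0,"claw":0.7},{"travel":[0,1.5,0],"roll":0,"claw":0.7},{"travel":[0,0.7,0],"roll":0,"claw":0.7},{"travel":[0,0,0],"roll":0,"claw":0.5},{"travel":[0,0,0],"roll":0,"claw":0.3},{"travel":[0,0,0],"roll":0,"claw":0.1},{"travel":[0,0,0],"roll":0,"claw":0.1},{"travel":[0,0,0],"roll":0,"claw":0.1},{"travel":[0,0,0],"roll":0,"claw":0.1}]' 60
python3 -m pendant '[{"travel":[0,-0.3,0],"roll":0,"claw":0.1},{"travel":[0,-1,0],"roll":0,"claw":0.1},{"travel":[0,-1.5,0],"roll":0,"claw":0.1},{"travel":[0,-2,0],"roll":0,"claw":0.1},{"travel":[0,-1,0],"roll":0,"claw":0.1},{"travel":[0,0,0],"roll":0,"claw":0.1},{"travel":[0,0,0],"roll":0,"claw":0.1}]'
python3 -c "
from h import *
go([.467,.30,.138])"
```

```text
time: 8.33
position: [0.521, -0.0064, 0.1441]
tool_rot: [-0.689, 0.157, -0.158, 0.689]
wrist_force: [-1.1, -0.8, 6.3]
gripper_width: 0.302
time: 8.92
position: [0.5207, -0.0064, 0.2014]
tool_rot: [-0.689, 0.157, -0.158, 0.689]
wrist_force: [-0.4, -0.3, -3.5]
gripper_width: 0.307
t 8.92 pos [ 0.5207 -0.0064  0.2014] w 0.307 tool cm [-18.17   6.33  25.26] F [-0.4 -0.3 -3.5]
```

```bash
python3 -m pendant '[{"travel":[-0.8,0,1.1],"roll":0,"claw":0.1},{"travel":[-1.8,0,2.5],"roll":0,"claw":0.1},{"travel":[-2.1,0,3],"roll":0,"claw":0.1},{"travel":[-2.1,0,3],"roll":0,"claw":0.1},{"travel":[-2.2,0,3],"roll":0,"claw":0.1},{"travel":[-2.2,0,3],"roll":0,"claw":0.1},{"travel":[-2.2,0,3],"roll":0,"claw":0.1},{"travel":[-2.1,0,3],"roll":0,"claw":0.1},{"travel":[-1.8,0,2.5],"roll":0,"claw":0.1},{"travel":[-0.9,0,1.2],"roll":0,"claw":0.1}]'
python3 -m pendant '[{"travel":[0,1,0],"roll":0,"claw":0.1},{"travel":[0,2,0],"roll":0,"claw":0.1},{"travel":[0,1.5,0],"roll":0,"claw":0.1},{"travel":[0,1,0],"roll":0,"claw":0.1},{"travel":[0,0.4,0],"roll":0,"claw":0.1},{"travel":[0,0,0],"roll":0,"claw":0.1},{"travel":[0,0,0],"roll":0,"claw":0.1}]'
python3 -c "
from h import *
go([.467,.30,.138])"
```

```text
time: 9.75
position: [0.4652, 0.3036, 0.1998]
tool_rot: [0.69, -0.158, 0.156, -0.689]
wrist_force: [-0.1, -0.4, -2.7]
gripper_width: 0.307
time: 10.33
position: [0.4669, 0.3002, 0.1424]
tool_rot: [0.689, -0.158, 0.158, -0.689]
wrist_force: [0.5, -1.1, -2.1]
gripper_width: 0.305
t 10.33 pos [0.4669 0.3002 0.1424] w 0.305 tool cm [ 0.01  0.44 -0.02] F [ 0.5 -1.1 -2.1]
```

```bash
python3 -m pendant '[{"travel":[0,0.3,0],"roll":0,"claw":0.1},{"travel":[0,0.1,0],"roll":0,"claw":0.1},{"travel":[0,0,0],"roll":0,"claw":0.1},{"travel":[0,0,0],"roll":0,"claw":0.1}]'
python3 -m pendant '[{"travel":[0,0.1,0],"roll":0,"claw":0.1},{"travel":[0,0,0],"roll":0,"claw":0.1},{"travel":[0,0,0],"roll":0,"claw":0.1}]'
```

```text
time: 10.67
position: [0.4668, 0.3006, 0.1386]
tool_rot: [-0.689, 0.158, -0.158, 0.689]
wrist_force: [0.8, 0.1, -2.5]
gripper_width: 0.306
time: 10.92
position: [0.4667, 0.3006, 0.1373]
tool_rot: [-0.689, 0.158, -0.158, 0.689]
wrist_force: [-0.5, 0.3, -3.0]
gripper_width: 0.31
```

```bash
python3 -m pendant '[{"travel":[0,0.1,0],"roll":0,"claw":0.1},{"travel":[0,0,0],"roll":0,"claw":0.1},{"travel":[0,0.05,0],"roll":0,"claw":0.1},{"travel":[0,0,0],"roll":0,"claw":0.1},{"travel":[0,0,0],"roll":0,"claw":0.1}]'
python3 -m pendant '[{"travel":[0,0,0],"roll":0,"claw":0.4},{"travel":[0,0,0],"roll":0,"claw":0.6},{"travel":[0,0,0],"roll":0,"claw":0.7},{"travel":[0,0,0],"roll":0,"claw":0.7},{"travel":[0,-0.5,0],"roll":0,"claw":0.7},{"travel":[0,-1.5,0],"roll":0,"claw":0.7},{"travel":[0,-2,0],"roll":0,"claw":0.7},{"travel":[0,-2,0],"roll":0,"claw":0.7},{"travel":[1.4,0,-1.8],"roll":0,"claw":0.7},{"travel":[2.3,0,-2.8],"roll":0,"claw":0.7}]'
python3 -m pendant '[{"travel":[2.3,0,-2.8],"roll":0,"claw":0.7},{"travel":[2.3,0,-2.8],"roll":0,"claw":0.7},{"travel":[2.3,0,-2.8],"roll":0,"claw":0.7},{"travel":[2.3,0,-2.8],"roll":0,"claw":0.7},{"travel":[2.3,0,-2.9],"roll":0,"claw":0.7},{"travel":[2.3,0,-2.9],"roll":0,"claw":0.7},{"travel":[2.3,0,-2.9],"roll":0,"claw":0.7},{"travel":[2.3,0,-2.9],"roll":0,"claw":0.7},{"travel":[2.3,0,-2.9],"roll":0,"claw":0.7},{"travel":[0,0,0],"roll":0,"claw":0.7}]'
python3 -m pendant '[{"travel":[0,0,0],"roll":0,"claw":0.7}]'
python3 -c "
from h import *
go([.555,-.0785,.144])"
```

```text
time: 11.33
position: [0.4671, 0.3006, 0.1372]
tool_rot: [-0.689, 0.157, -0.158, 0.69]
wrist_force: [-2.1, -2.0, 9.6]
gripper_width: 0.307
time: 12.17
position: [0.4802, 0.2446, 0.1973]
tool_rot: [-0.689, 0.156, -0.157, 0.69]
wrist_force: [1.0, -0.2, -0.5]
gripper_width: 0.696
time: 13.0
position: [0.556, -0.084, 0.1956]
tool_rot: [0.689, -0.159, 0.16, -0.688]
wrist_force: [-0.6, 1.2, -0.4]
gripper_width: 0.702
time: 13.08
position: [0.5549, -0.0803, 0.1956]
tool_rot: [-0.689, 0.159, -0.159, 0.689]
wrist_force: [-0.2, 1.9, 0.4]
gripper_width: 0.696
t 13.08 pos [ 0.5549 -0.0803  0.1956] w 0.696 tool cm [-0.07  5.16  0.16] F [-0.2  1.9  0.4]
```

```bash
python3 -m pendant '[{"travel":[0,1.5,0.1],"roll":0,"claw":0.7},{"travel":[0,1.5,0],"roll":0,"claw":0.7},{"travel":[0,1.5,0],"roll":0,"claw":0.7},{"travel":[0,0.6,0],"roll":0,"claw":0.7},{"travel":[0,0,0],"roll":0,"claw":0.5},{"travel":[0,0,0],"roll":0,"claw":0.3},{"travel":[0,0,0],"roll":0,"claw":0.1},{"travel":[0,0,0],"roll":0,"claw":0.1},{"travel":[0,0,0],"roll":0,"claw":0.1},{"travel":[0,0,0],"roll":0,"claw":0.1}]' 60
python3 -m pendant '[{"travel":[0,-0.3,0],"roll":0,"claw":0.1},{"travel":[0,-1,0],"roll":0,"claw":0.1},{"travel":[0,-2,0],"roll":0,"claw":0.1},{"travel":[0,-2.5,0],"roll":0,"claw":0.1},{"travel":[0,-1.5,0],"roll":0,"claw":0.1},{"travel":[0,-0.7,0],"roll":0,"claw":0.1},{"travel":[0,0,0],"roll":0,"claw":0.1}]'
python3 -c "
from h import *
go([.382,.307,.138])"
```

```text
time: 13.92
position: [0.5556, -0.0776, 0.1459]
tool_rot: [0.689, -0.157, 0.158, -0.689]
wrist_force: [-0.9, 0.6, 6.0]
gripper_width: 0.306
time: 14.5
position: [0.5557, -0.0776, 0.2266]
tool_rot: [0.689, -0.157, 0.159, -0.689]
wrist_force: [-0.7, -0.5, -2.4]
gripper_width: 0.306
t 14.5 pos [ 0.5557 -0.0776  0.2266] w 0.306 tool cm [-32.39   8.78  27.08] F [-0.7 -0.5 -2.4]
```

```bash
python3 -m pendant '[{"travel":[-1.2,0,0.8],"roll":0,"claw":0.1},{"travel":[-2.4,0,1.8],"roll":0,"claw":0.1},{"travel":[-2.7,0,2.1],"roll":0,"claw":0.1},{"travel":[-2.7,0,2.1],"roll":0,"claw":0.1},{"travel":[-2.7,0,2.1],"roll":0,"claw":0.1},{"travel":[-2.7,0,2.1],"roll":0,"claw":0.1},{"travel":[-2.7,0,2.1],"roll":0,"claw":0.1},{"travel":[-2.7,0,2.1],"roll":0,"claw":0.1},{"travel":[-2.7,0,2.1],"roll":0,"claw":0.1},{"travel":[-2.7,0,2.1],"roll":0,"claw":0.1}]'
python3 -m pendant '[{"travel":[-2.5,0,2.4],"roll":0,"claw":0.1},{"travel":[-2.3,0,2.4],"roll":0,"claw":0.1},{"travel":[-1.6,0,2],"roll":0,"claw":0.1},{"travel":[-0.8,0,0.9],"roll":0,"claw":0.1},{"travel":[0,1.5,0],"roll":0,"claw":0.1},{"travel":[0,2.5,0],"roll":0,"claw":0.1},{"travel":[0,2.5,0],"roll":0,"claw":0.1},{"travel":[0,1.4,0],"roll":0,"claw":0.1},{"travel":[0,0,0],"roll":0,"claw":0.1},{"travel":[0,0,0],"roll":0,"claw":0.1}]'
python3 -c "
from h import *
go([.382,.307,.138])"
```

```text
time: 15.33
position: [0.4103, 0.2081, 0.2236]
tool_rot: [0.69, -0.158, 0.157, -0.689]
wrist_force: [1.6, 0.2, -1.4]
gripper_width: 0.307
time: 16.17
position: [0.3804, 0.3069, 0.145]
tool_rot: [0.69, -0.158, 0.157, -0.689]
wrist_force: [-0.9, -0.1, -1.4]
gripper_width: 0.306
t 16.17 pos [0.3804 0.3069 0.145 ] w 0.306 tool cm [0.14 0.7  0.08] F [-0.9 -0.1 -1.4]
```

```bash
python3 -m pendant '[{"travel":[0,0.4,0],"roll":0,"claw":0.1},{"travel":[0,0.2,0],"roll":0,"claw":0.1},{"travel":[0,0,0],"roll":0,"claw":0.1},{"travel":[0,0,0],"roll":0,"claw":0.1}]'
python3 -m pendant '[{"travel":[0,0.1,0],"roll":0,"claw":0.1},{"travel":[0,0,0],"roll":0,"claw":0.1},{"travel":[0,0,0],"roll":0,"claw":0.1}]'
```

```text
time: 16.5
position: [0.3814, 0.3075, 0.1403]
tool_rot: [-0.689, 0.158, -0.158, 0.689]
wrist_force: [-0.4, 0.4, -2.6]
gripper_width: 0.304
time: 16.75
position: [0.3813, 0.3075, 0.139]
tool_rot: [-0.689, 0.158, -0.158, 0.689]
wrist_force: [-0.4, 0.3, -0.9]
gripper_width: 0.307
```

```bash
python3 -m pendant '[{"travel":[0,0.1,0],"roll":0,"claw":0.1},{"travel":[0,0,0],"roll":0,"claw":0.1},{"travel":[0,0,0],"roll":0,"claw":0.1}]'
python3 -m pendant '[{"travel":[0,0,0],"roll":0,"claw":0.4},{"travel":[0,0,0],"roll":0,"claw":0.6},{"travel":[0,0,0],"roll":0,"claw":0.7},{"travel":[0,0,0],"roll":0,"claw":0.7},{"travel":[0,-0.5,0],"roll":0,"claw":0.7},{"travel":[0,-1.5,0],"roll":0,"claw":0.7},{"travel":[0,-2,0],"roll":0,"claw":0.7},{"travel":[0,-2.5,0],"roll":0,"claw":0.7},{"travel":[0,0,0],"roll":0,"claw":0.7}]'
python3 - <<'E'
from h import *
go([.579,-.0227,.15])
a=get_image('top')['image'][:,:,::-1]; b=get_image('scene')['image'][:,:,::-1]
cv2.imwrite('pics/t9.png',a);cv2.imwrite('pics/s9.png',b)
f=cv2.INTER_CUBIC
cv2.imwrite('pics/p9.png',cv2.resize(a[155:265,205:320],None,fx=5,fy=5,interpolation=f))
cv2.imwrite('pics/p10.png',cv2.resize(b[50:280,120:350],None,fx=2.6,fy=2.6,interpolation=f))
E
```

```text
time: 17.0
position: [0.3816, 0.3076, 0.1389]
tool_rot: [-0.689, 0.157, -0.158, 0.69]
wrist_force: [-2.1, -2.2, 8.1]
gripper_width: 0.301
time: 17.75
position: [0.3826, 0.3082, 0.2071]
tool_rot: [-0.688, 0.156, -0.159, 0.691]
wrist_force: [0.9, -0.6, 0.4]
gripper_width: 0.703
t 17.75 pos [0.3826 0.3082 0.2071] w 0.703 tool cm [ 32.06   5.71 -21.29] F [ 0.9 -0.6  0.4]
```

View pics/p9.png

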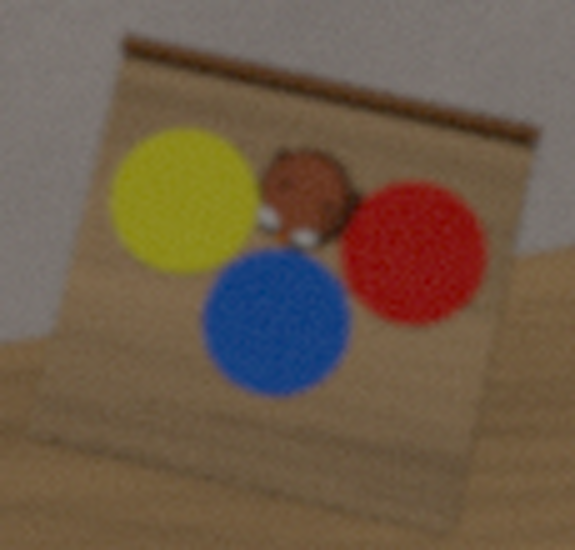

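View pics/p10.png

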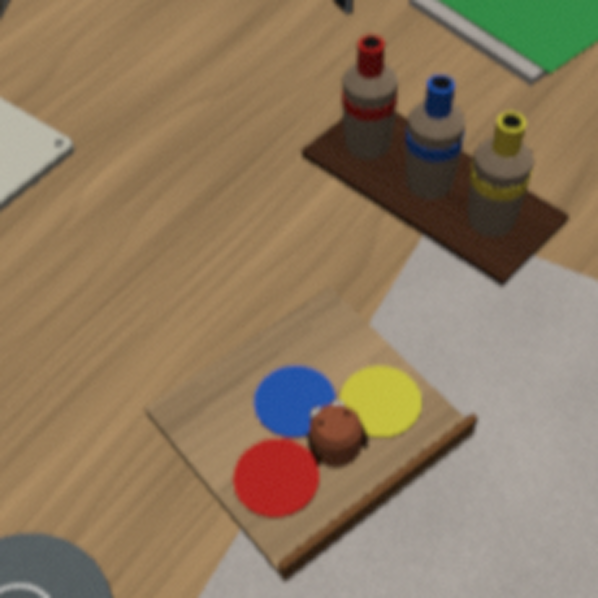

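All three vases stand on the board, owl untouched at crop (306,196), coasters clear at (184,200), (277,322), (414,253). Compute exact centres by colour in both views.

```bash
python3 - <<'E'
from h import *
for n,f,roi,wh in(('top','t9',(155,265,205,320),(200,262,348,414)),('scene','s9',(180,260,190,300),(250,335,80,170))):
    im=cv2.imread(f'pics/{f}.png').astype(int); B,G,R=im[...,0],im[...,1],im[...,2]
    M=dict(y=(R>90)&(G>90)&(B<60),b=(B>R+50),r=(R>90)&(G<40))
    y0,y1,x0,x1=roi
    for k,m in M.items():
        mm=np.zeros(m.shape,np.uint8); mm[y0:y1,x0:x1]=m[y0:y1,x0:x1]
        c=max(cv2.findContours(mm,0,1)[0],key=cv2.contourArea); h=cv2.convexHull(c); (u,v),s,_=cv2.fitEllipse(h)
        print(n,k,len(c),(round(u,1),round(v,1)),np.round(s,1),px(n,u,v,.019).round(4))
    y0,y1,x0,x1=wh; g=im.sum(2)[y0:y1,x0:x1]; w=(g>np.percentile(g,50)+70)&(abs(R-B)[y0:y1,x0:x1]<30)
    yy,xx=np.mgrid[y0:y1,x0:x1]; cu,cv=(380,231) if n=='top' else (124.5,291)
    w&=np.hypot(xx-cu,yy-cv)<24
    (u,v),s,_=cv2.fitEllipse(np.c_[xx[w],yy[w]].astype(np.float32)); print(n,'ring',w.sum(),u,v,np.round(s,1),px(n,u,v,.05).round(4))
    yy2,xx2=np.mgrid[0:384,0:512]
print('owl',[crop('top',205,155,5,306,196,z).round(4) for z in(.04,.045)],crop('scene',120,50,2.6,336,435,.04).round(4))
E
```

```text
top y 88 (241.4, 194.6) [29.8 30.7] [0.5832 0.0389 0.019 ]
top b 78 (259.8, 219.0) [28.1 28.3] [ 0.5193 -0.0069  0.019 ]
top r 78 (287.1, 205.1) [26.8 28.3] [ 0.5536 -0.0771  0.019 ]
top ring 172 380.5904846191406 230.25222778320312 [24.1 25.6] [ 0.4805 -0.3028  0.05  ]Traceback (most recent call last):
  File "<stdin>", line 8, in <module>
cv2.error: OpenCV(4.12.0) /io/opencv/modules/imgproc/src/shapedescr.cpp:361: error: (-201:Incorrect size of input array) There should be at least 5 points to fit the ellipse in function 'fitEllipseNoDirect'
```

Owl ≈ (0.579,-0.0227), wheel centre ≈ (0.482,-0.304). Going to the owl.

```bash
python3 -m pendant '[{"travel":[1.5,0,-1],"roll":0,"claw":0.85},{"travel":[3,0,-2],"roll":0,"claw":0.85},{"travel":[3,0,-2],"roll":0,"claw":0.85},{"travel":[3,0,-2],"roll":0,"claw":0.85},{"travel":[3,0,-2],"roll":0,"claw":0.85},{"travel":[3,0,-2],"roll":0,"claw":0.85},{"travel":[3,0,-2],"roll":0,"claw":0.85},{"travel":[3,0,-2],"roll":0,"claw":0.85},{"travel":[3,0,-2],"roll":0,"claw":0.85},{"travel":[3,0,-2],"roll":0,"claw":0.85}]'
python3 -m pendant '[{"travel":[2,0,-1.3],"roll":0,"claw":0.85},{"travel":[1.5,0,-1],"roll":0,"claw":0.85},{"travel":[0,2.5,0],"roll":0,"claw":0.85},{"travel":[0,3,0],"roll":0,"claw":0.85},{"travel":[0,3,0],"roll":0,"claw":0.85},{"travel":[0,1.5,0],"roll":0,"claw":0.85},{"travel":[0,0,0],"roll":0,"claw":0.85},{"travel":[0,0,0],"roll":0,"claw":0.85}]'
python3 - <<'E'
from h import *
go([.579,-.0227,.042])
b=get_image('scene')['image'][:,:,::-1]
cv2.imwrite('pics/p11.png',cv2.resize(b[140:260,190:320],None,fx=4.5,fy=4.5,interpolation=2))
E
```

```text
time: 18.68
position: [0.5554, 0.0107, 0.2016]
tool_rot: [0.689, -0.158, 0.157, -0.689]
wrist_force: [1.1, 0.3, -0.1]
gripper_width: 0.849
time: 19.35
position: [0.5761, -0.0231, 0.1021]
tool_rot: [0.689, -0.158, 0.157, -0.689]
wrist_force: [0.2, -0.6, -0.8]
gripper_width: 0.848
t 19.35 pos [ 0.5761 -0.0231  0.1021] w 0.848 tool cm [0.26 6.01 0.16] F [ 0.2 -0.6 -0.8]
```

View pics/p11.png

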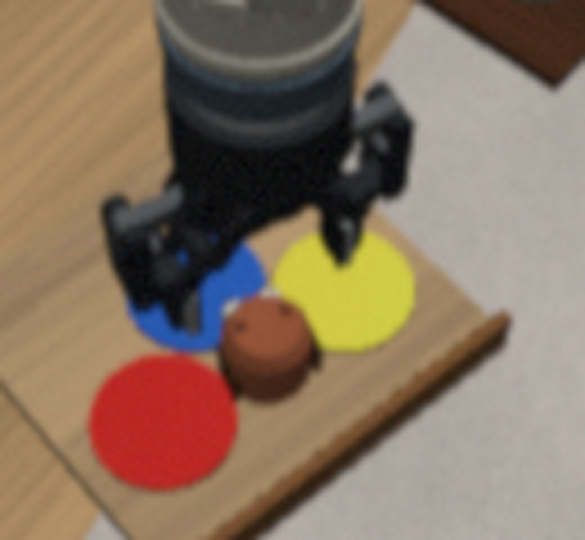

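Jaws (tips (185,325), (345,260)) straddle the owl (267,335) with room to spare. Descend, close, lift.

```bash
python3 -m pendant '[{"travel":[0.26,1,0.16],"roll":0,"claw":0.85},{"travel":[0,2,0],"roll":0,"claw":0.85},{"travel":[0,2,0],"roll":0,"claw":0.85},{"travel":[0,0.9,0],"roll":0,"claw":0.85},{"travel":[0,0,0],"roll":0,"claw":0.7},{"travel":[0,0,0],"roll":0,"claw":0.6},{"travel":[0,0,0],"roll":0,"claw":0.4},{"travel":[0,0,0],"roll":0,"claw":0.4},{"travel":[0,0,0],"roll":0,"claw":0.4}]' 40
python3 -m pendant '[{"travel":[0,-0.3,0],"roll":0,"claw":0.4},{"travel":[0,-1,0],"roll":0,"claw":0.4},{"travel":[0,-2,0],"roll":0,"claw":0.4},{"travel":[0,-2.5,0],"roll":0,"claw":0.4},{"travel":[0,-2,0],"roll":0,"claw":0.4},{"travel":[0,-0.7,0],"roll":0,"claw":0.4},{"travel":[0,0,0],"roll":0,"claw":0.4}]'
python3 -c "
from h import *
go([.482,-.304,.10])"
```

```text
time: 20.15
position: [0.5806, -0.0233, 0.0451]
tool_rot: [-0.689, 0.157, -0.159, 0.689]
wrist_force: [0.1, 1.2, 4.6]
gripper_width: 0.519
time: 20.73
position: [0.5807, -0.0234, 0.1311]
tool_rot: [-0.689, 0.156, -0.159, 0.689]
wrist_force: [0.8, -0.4, -1.0]
gripper_width: 0.516
t 20.73 pos [ 0.5807 -0.0234  0.1311] w 0.516 tool cm [  3.3    3.09 -29.57] F [ 0.8 -0.4 -1. ]
```

```bash
python3 -m pendant '[{"travel":[0.2,0,-1.3],"roll":0,"claw":0.4},{"travel":[0.4,0,-3],"roll":0,"claw":0.4},{"travel":[0.4,0,-3.2],"roll":0,"claw":0.4},{"travel":[0.4,0,-3.2],"roll":0,"claw":0.4},{"travel":[0.4,0,-3.2],"roll":0,"claw":0.4},{"travel":[0.4,0,-3.2],"roll":0,"claw":0.4},{"travel":[0.4,0,-3.2],"roll":0,"claw":0.4},{"travel":[0.4,0,-3.2],"roll":0,"claw":0.4},{"travel":[0.4,0,-3.2],"roll":0,"claw":0.4},{"travel":[0.1,0,-1.9],"roll":0,"claw":0.4}]'
python3 -m pendant '[{"travel":[0,0,-1],"roll":0,"claw":0.4},{"travel":[0,1.5,0],"roll":0,"claw":0.4},{"travel":[0,1.5,0],"roll":0,"claw":0.4},{"travel":[0,0.8,0],"roll":0,"claw":0.4},{"travel":[0,0,0],"roll":0,"claw":0.4},{"travel":[0,0,0],"roll":0,"claw":0.4}]'
python3 - <<'E'
from h import *
go([.4835,-.3047,.081])
b=get_image('scene')['image'][:,:,::-1]
cv2.imwrite('pics/p12.png',cv2.resize(b[220:350,60:190],None,fx=4.5,fy=4.5,interpolation=2))
E
```

```text
time: 21.57
position: [0.4849, -0.2989, 0.1271]
tool_rot: [-0.689, 0.159, -0.158, 0.689]
wrist_force: [-0.3, 0.5, -0.4]
gripper_width: 0.518
time: 22.07
position: [0.4824, -0.3044, 0.0903]
tool_rot: [-0.689, 0.158, -0.157, 0.69]
wrist_force: [-0.2, 0.3, -0.3]
gripper_width: 0.516
t 22.07 pos [ 0.4824 -0.3044  0.0903] w 0.516 tool cm [0.12 0.93 0.02] F [-0.2  0.3 -0.3]
```

View pics/p12.png

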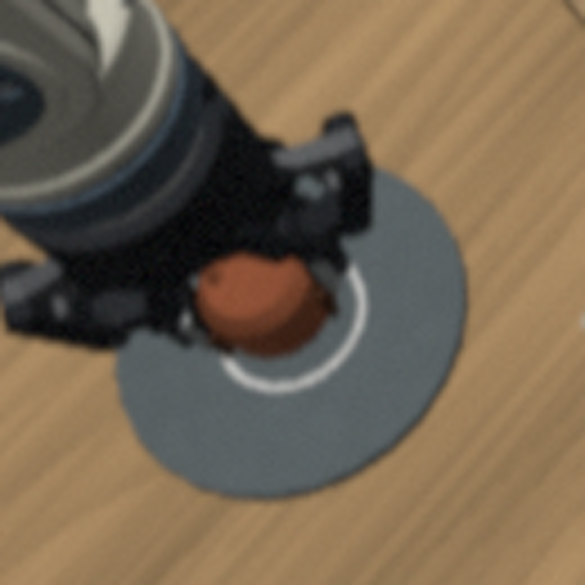

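The owl hangs above the ring, consistent with the ring centre. Lower with force watch.

```bash
python3 -m pendant '[{"travel":[0.12,0.4,0],"roll":0,"claw":0.4},{"travel":[0,0.3,0],"roll":0,"claw":0.4},{"travel":[0,0,0],"roll":0,"claw":0.4},{"travel":[0,0,0],"roll":0,"claw":0.4}]'
python3 -m pendant '[{"travel":[0,0.1,0],"roll":0,"claw":0.4},{"travel":[0,0,0],"roll":0,"claw":0.4},{"travel":[0,0,0],"roll":0,"claw":0.4}]'
python3 -m pendant '[{"travel":[0,0.1,0],"roll":0,"claw":0.4},{"travel":[0,0,0],"roll":0,"claw":0.4},{"travel":[0,0,0],"roll":0,"claw":0.4}]'
```

```text
time: 22.45
position: [0.4837, -0.3054, 0.0838]
tool_rot: [-0.689, 0.158, -0.158, 0.689]
wrist_force: [-0.8, -0.9, -1.1]
gripper_width: 0.517
time: 22.7
position: [0.4837, -0.3055, 0.0828]
tool_rot: [0.689, -0.158, 0.158, -0.689]
wrist_force: [-0.6, 0.2, -0.2]
gripper_width: 0.516
time: 22.95
position: [0.4836, -0.3055, 0.0817]
tool_rot: [-0.689, 0.158, -0.158, 0.689]
wrist_force: [-0.1, -0.3, -2.0]
gripper_width: 0.517
```

```bash
python3 -m pendant '[{"travel":[0,0.1,0],"roll":0,"claw":0.4},{"travel":[0,0,0],"roll":0,"claw":0.4},{"travel":[0,0,0],"roll":0,"claw":0.4}]'
python3 -m pendant '[{"travel":[0,0.1,0],"roll":0,"claw":0.4},{"travel":[0,0,0],"roll":0,"claw":0.4},{"travel":[0,0,0],"roll":0,"claw":0.4}]'
```

```text
time: 23.2
position: [0.4837, -0.3055, 0.0807]
tool_rot: [-0.689, 0.158, -0.158, 0.689]
wrist_force: [0.0, -1.0, -0.8]
gripper_width: 0.52
time: 23.45
position: [0.4837, -0.3055, 0.0801]
tool_rot: [0.689, -0.158, 0.158, -0.689]
wrist_force: [-2.0, 0.2, 3.8]
gripper_width: 0.517
```

```bash
python3 -m pendant '[{"travel":[0,0,0],"roll":0,"claw":0.6},{"travel":[0,0,0],"roll":0,"claw":0.75},{"travel":[0,0,0],"roll":0,"claw":0.75},{"travel":[0,-0.5,0],"roll":0,"claw":0.75},{"travel":[0,-2,0],"roll":0,"claw":0.75},{"travel":[0,-3,0],"roll":0,"claw":0.75},{"travel":[0,-3,0],"roll":0,"claw":0.75},{"travel":[0,-3.5,0],"roll":0,"claw":0.75},{"travel":[-0.5,0,2.2],"roll":0,"claw":0.7},{"travel":[-1,0,3.8],"roll":0,"claw":0.7}]'
python3 -m pendant '[{"travel":[-1,0,3.8],"roll":0,"claw":0.7},{"travel":[-1,0,3.8],"roll":0,"claw":0.7},{"travel":[-1,0,3.8],"roll":0,"claw":0.7},{"travel":[-1,0,3.8],"roll":0,"claw":0.7},{"travel":[-1,0,3.8],"roll":0,"claw":0.7},{"travel":[-1,0,3.8],"roll":0,"claw":0.7},{"travel":[-1,0,3.8],"roll":0,"claw":0.7},{"travel":[0,0,0],"roll":0,"claw":0.7}]'
python3 - <<'E'
from h import *
go([.382,.3075,.144])
b=get_image('scene')['image'][:,:,::-1]; a=get_image('top')['image'][:,:,::-1]
cv2.imwrite('pics/p13.png',np.hstack([cv2.resize(x,(390,390),interpolation=2) for x in(b[250:340,80:170],a[190:270,340:420])]))
E
```

```text
time: 24.28
position: [0.4971, -0.2475, 0.2021]
tool_rot: [0.69, -0.157, 0.161, -0.688]
wrist_force: [0.1, 1.3, -0.8]
gripper_width: 0.699
time: 24.95
position: [0.5493, 0.0308, 0.2002]
tool_rot: [-0.689, 0.156, -0.156, 0.69]
wrist_force: [-0.2, -0.3, 0.6]
gripper_width: 0.701
t 24.95 pos [0.5493 0.0308 0.2002] w 0.701 tool cm [-27.     5.65  17.77] F [-0.2 -0.3  0.6]
```

View pics/p13.png

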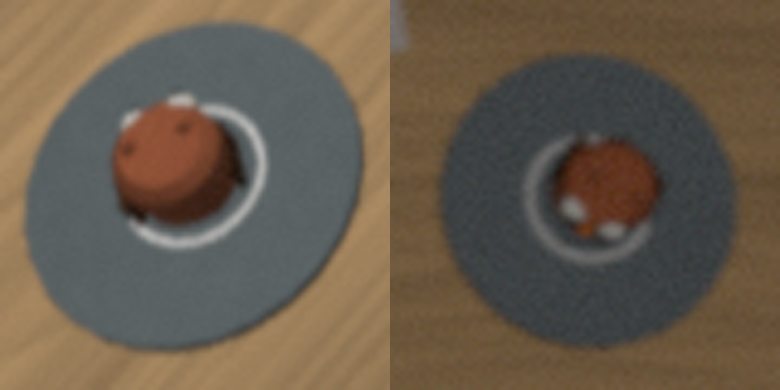

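The owl stands upright inside the ring, perhaps a few mm off toward (+x,-y) in the top view (owl (608,187), ring centre (587,201)); checking numerically with parallax.

```bash
python3 - <<'E'
from h import *
for n,(y0,y1,x0,x1) in(('scene',(250,340,80,170)),('top',(190,270,340,420))):
    im=get_image(n)['image'].astype(int)[y0:y1,x0:x1]; r,g,b=im[...,0],im[...,1],im[...,2]
    def fit(m):
        h=cv2.convexHull(max(cv2.findContours(m.astype(np.uint8),0,1)[0],key=cv2.contourArea))
        (u,v),s,_=cv2.fitEllipse(h); return u+x0,v+y0,np.round(s,1)
    u,v,s=fit((r>g+25)&(r>b+30)&(r>60)&(g<60)) ; print(n,'owl',u,v,s,px(n,u,v,.075).round(4))
    gray=(b>r)&(r<200)
    u,v,s=fit(cv2.morphologyEx(gray.astype(np.uint8),cv2.MORPH_CLOSE,np.ones((5,5)))); print(n,'disc',u,v,s,px(n,u,v,.05).round(4))
E
```

```text
scene owl 119.81730651855469 287.7755928039551 [23.7 26.8] [ 0.4843 -0.3074  0.075 ]
scene disc 124.28568649291992 292.6675033569336 [67.4 81.6] [ 0.4864 -0.3083  0.05  ]
top owl 384.1600685119629 228.16035079956055 [18.3 20. ] [ 0.4823 -0.3055  0.075 ]
top disc 380.09074783325195 230.75397491455078 [56.7 59.2] [ 0.4792 -0.3015  0.05  ]
```

Offset averages about 2 mm (the views disagree by a few mm); well inside the ring. Now the red vase.

```bash
python3 -m pendant '[{"travel":[-2,0,1.3],"roll":0,"claw":0.7},{"travel":[-3.2,0,2.1],"roll":0,"claw":0.7},{"travel":[-3.2,0,2.1],"roll":0,"claw":0.7},{"travel":[-3.2,0,2.1],"roll":0,"claw":0.7},{"travel":[-3.2,0,2.1],"roll":0,"claw":0.7},{"travel":[-3.2,0,2.1],"roll":0,"claw":0.7},{"travel":[-3.2,0,2.1],"roll":0,"claw":0.7},{"travel":[-3.2,0,2.1],"roll":0,"claw":0.7},{"travel":[-2.6,0,1.8],"roll":0,"claw":0.7},{"travel":[0,0,0],"roll":0,"claw":0.7}]'
python3 -m pendant '[{"travel":[0,1,0],"roll":0,"claw":0.7},{"travel":[0,1,0],"roll":0,"claw":0.7},{"travel":[0,0,0],"roll":0,"claw":0.7}]'
python3 -c "
from h import *
go([.382,.3075,.140])"
```

```text
time: 25.98
position: [0.3813, 0.3049, 0.2001]
tool_rot: [-0.689, 0.157, -0.157, 0.69]
wrist_force: [0.4, 0.2, -0.4]
gripper_width: 0.701
time: 26.23
position: [0.3831, 0.3009, 0.1774]
tool_rot: [0.69, -0.159, 0.158, -0.688]
wrist_force: [-0.2, -0.2, 0.5]
gripper_width: 0.702
t 26.23 pos [0.3831 0.3009 0.1774] w 0.702 tool cm [-0.39  3.73  0.56] F [-0.2 -0.2  0.5]
```

```bash
python3 -m pendant '[{"travel":[-0.4,1,0.55],"roll":0,"claw":0.7},{"travel":[0,1.4,0],"roll":0,"claw":0.7},{"travel":[0,1.3,0],"roll":0,"claw":0.7},{"travel":[0,0,0],"roll":0,"claw":0.5},{"travel":[0,0,0],"roll":0,"claw":0.3},{"travel":[0,0,0],"roll":0,"claw":0.1},{"travel":[0,0,0],"roll":0,"claw":0.1},{"travel":[0,0,0],"roll":0,"claw":0.1},{"travel":[0,0,0],"roll":0,"claw":0.1}]' 60
python3 -m pendant '[{"travel":[0,-0.3,0],"roll":0,"claw":0.1},{"travel":[0,-1,0],"roll":0,"claw":0.1},{"travel":[0,-2,0],"roll":0,"claw":0.1},{"travel":[0,-2.5,0],"roll":0,"claw":0.1},{"travel":[0,-1.5,0],"roll":0,"claw":0.1},{"travel":[0,-0.7,0],"roll":0,"claw":0.1},{"travel":[0,0,0],"roll":0,"claw":0.1}]'
python3 -c "
from h import *
go([.555,-.078,.147])"
```

```text
time: 26.98
position: [0.3821, 0.3095, 0.1431]
tool_rot: [-0.689, 0.158, -0.158, 0.689]
wrist_force: [-0.0, -0.1, -0.8]
gripper_width: 0.304
time: 27.57
position: [0.3824, 0.3098, 0.2243]
tool_rot: [-0.689, 0.157, -0.158, 0.69]
wrist_force: [0.5, 0.1, -3.1]
gripper_width: 0.303
t 27.57 pos [0.3824 0.3098 0.2243] w 0.303 tool cm [ 32.39   7.72 -27.44] F [ 0.5  0.1 -3.1]
```

```bash
python3 -m pendant '[{"travel":[0.8,0,-0.9],"roll":0,"claw":0.1},{"travel":[1.6,0,-2],"roll":0,"claw":0.1},{"travel":[2.3,0,-2.4],"roll":0,"claw":0.1},{"travel":[2.5,0,-2.4],"roll":0,"claw":0.1},{"travel":[2.7,0,-2.2],"roll":0,"claw":0.1},{"travel":[2.7,0,-2.2],"roll":0,"claw":0.1},{"travel":[2.7,0,-2.1],"roll":0,"claw":0.1},{"travel":[2.7,0,-2.1],"roll":0,"claw":0.1},{"travel":[2.7,0,-2.1],"roll":0,"claw":0.1},{"travel":[2.7,0,-2.1],"roll":0,"claw":0.1}]'
python3 -m pendant '[{"travel":[2.7,0,-2.1],"roll":0,"claw":0.1},{"travel":[2.7,0,-2.1],"roll":0,"claw":0.1},{"travel":[2.4,0,-1.8],"roll":0,"claw":0.1},{"travel":[1.2,0,-0.9],"roll":0,"claw":0.1},{"travel":[0,1.5,0],"roll":0,"claw":0.1},{"travel":[0,2.5,0],"roll":0,"claw":0.1},{"travel":[0,1.5,0],"roll":0,"claw":0.1},{"travel":[0,0.8,0],"roll":0,"claw":0.1},{"travel":[0,0,0],"roll":0,"claw":0.1},{"travel":[0,0,0],"roll":0,"claw":0.1}]'
python3 -c "
from h import *
go([.555,-.078,.150])"
```

```text
time: 28.4
position: [0.5032, 0.0208, 0.2214]
tool_rot: [0.689, -0.159, 0.157, -0.689]
wrist_force: [0.5, 0.9, -2.1]
gripper_width: 0.305
time: 29.23
position: [0.5543, -0.0781, 0.1596]
tool_rot: [-0.689, 0.158, -0.157, 0.689]
wrist_force: [0.6, 0.1, -1.9]
gripper_width: 0.306
t 29.23 pos [ 0.5543 -0.0781  0.1596] w 0.306 tool cm [0.06 0.96 0.04] F [ 0.6  0.1 -1.9]
```

```bash
python3 -m pendant '[{"travel":[0.05,0.5,0],"roll":0,"claw":0.1},{"travel":[0,0.2,0],"roll":0,"claw":0.1},{"travel":[0,0,0],"roll":0,"claw":0.1},{"travel":[0,0,0],"roll":0,"claw":0.1}]'
python3 -m pendant '[{"travel":[0,0.15,0],"roll":0,"claw":0.1},{"travel":[0,0,0],"roll":0,"claw":0.1},{"travel":[0,0,0],"roll":0,"claw":0.1}]'
python3 -m pendant '[{"travel":[0,0.1,0],"roll":0,"claw":0.1},{"travel":[0,0,0],"roll":0,"claw":0.1},{"travel":[0,0,0],"roll":0,"claw":0.1}]'
```

```text
time: 29.57
position: [0.5551, -0.0784, 0.1531]
tool_rot: [0.689, -0.157, 0.158, -0.689]
wrist_force: [1.2, -0.7, -1.6]
gripper_width: 0.305
time: 29.82
position: [0.555, -0.0784, 0.1513]
tool_rot: [0.689, -0.158, 0.158, -0.689]
wrist_force: [0.4, -0.0, -2.0]
gripper_width: 0.299
time: 30.07
position: [0.555, -0.0784, 0.1503]
tool_rot: [-0.689, 0.158, -0.158, 0.689]
wrist_force: [-0.1, -0.6, -2.8]
gripper_width: 0.302
```

```bash
python3 -m pendant '[{"travel":[0,0.1,0],"roll":0,"claw":0.1},{"travel":[0,0,0],"roll":0,"claw":0.1},{"travel":[0,0,0],"roll":0,"claw":0.1}]'
python3 -m pendant '[{"travel":[0,0.1,0],"roll":0,"claw":0.1},{"travel":[0,0,0],"roll":0,"claw":0.1},{"travel":[0,0,0],"roll":0,"claw":0.1}]'
```

```text
time: 30.32
position: [0.5554, -0.0787, 0.1501]
tool_rot: [0.689, -0.157, 0.158, -0.689]
wrist_force: [-1.1, -0.8, 5.5]
gripper_width: 0.302
time: 30.57
position: [0.5558, -0.0789, 0.15]
tool_rot: [0.69, -0.157, 0.159, -0.689]
wrist_force: [-2.3, -0.3, 13.9]
gripper_width: 0.304
```

```bash
python3 -m pendant '[{"travel":[0,-0.1,0],"roll":0,"claw":0.3},{"travel":[0,0,0],"roll":0,"claw":0.5},{"travel":[0,0,0],"roll":0,"claw":0.7},{"travel":[0,0,0],"roll":0,"claw":0.7},{"travel":[0,-0.5,0],"roll":0,"claw":0.7},{"travel":[0,-1.5,0],"roll":0,"claw":0.7},{"travel":[0,-2,0],"roll":0,"claw":0.7},{"travel":[0,-1,0],"roll":0,"claw":0.7},{"travel":[-1.4,0,1.7],"roll":0,"claw":0.7},{"travel":[-2.4,0,2.9],"roll":0,"claw":0.7}]'
python3 -m pendant '[{"travel":[-2.4,0,2.9],"roll":0,"claw":0.7},{"travel":[-2.4,0,2.9],"roll":0,"claw":0.7},{"travel":[-2.4,0,2.9],"roll":0,"claw":0.7},{"travel":[-2.4,0,3],"roll":0,"claw":0.7},{"travel":[-2.4,0,3],"roll":0,"claw":0.7},{"travel":[-2.4,0,3],"roll":0,"claw":0.7},{"travel":[-2.4,0,3],"roll":0,"claw":0.7},{"travel":[-2.4,0,3],"roll":0,"claw":0.7},{"travel":[-1.4,0,2],"roll":0,"claw":0.7},{"travel":[0,0,0],"roll":0,"claw":0.7}]'
python3 -m pendant '[{"travel":[0,0,0],"roll":0,"claw":0.7}]'
python3 -c "
from h import *
go([.467,.3005,.139])"
```

```text
time: 31.4
position: [0.5419, -0.0223, 0.1997]
tool_rot: [0.689, -0.158, 0.16, -0.689]
wrist_force: [0.2, 1.2, -0.4]
gripper_width: 0.7
time: 32.23
position: [0.4658, 0.3046, 0.1992]
tool_rot: [-0.689, 0.156, -0.156, 0.69]
wrist_force: [0.3, -1.1, -0.7]
gripper_width: 0.698
time: 32.32
position: [0.4665, 0.3017, 0.1991]
tool_rot: [0.69, -0.157, 0.157, -0.689]
wrist_force: [0.2, -0.1, -0.1]
gripper_width: 0.701
t 32.32 pos [0.4665 0.3017 0.1991] w 0.701 tool cm [ 0.1   6.01 -0.09] F [ 0.2 -0.1 -0.1]
```

```bash
python3 -m pendant '[{"travel":[0.05,2,0],"roll":0,"claw":0.7},{"travel":[0,2,0],"roll":0,"claw":0.7},{"travel":[0,1.3,0],"roll":0,"claw":0.7},{"travel":[0,0.5,0],"roll":0,"claw":0.5},{"travel":[0,0,0],"roll":0,"claw":0.3},{"travel":[0,0,0],"roll":0,"claw":0.1},{"travel":[0,0,0],"roll":0,"claw":0.1},{"travel":[0,0,0],"roll":0,"claw":0.1},{"travel":[0,0,0],"roll":0,"claw":0.1}]' 60
python3 -m pendant '[{"travel":[0,-0.3,0],"roll":0,"claw":0.1},{"travel":[0,-1,0],"roll":0,"claw":0.1},{"travel":[0,-2,0],"roll":0,"claw":0.1},{"travel":[0,-2.5,0],"roll":0,"claw":0.1},{"travel":[0,-1.5,0],"roll":0,"claw":0.1},{"travel":[0,-0.7,0],"roll":0,"claw":0.1},{"travel":[0,0,0],"roll":0,"claw":0.1}]'
python3 -c "
from h import *
go([.5198,-.0075,.147])"
```

```text
time: 33.07
position: [0.4677, 0.3003, 0.1418]
tool_rot: [-0.689, 0.158, -0.158, 0.689]
wrist_force: [-0.0, 0.1, -1.6]
gripper_width: 0.304
time: 33.65
position: [0.468, 0.3007, 0.2234]
tool_rot: [-0.689, 0.157, -0.159, 0.69]
wrist_force: [0.4, -0.0, -2.8]
gripper_width: 0.303
t 33.65 pos [0.468  0.3007 0.2234] w 0.303 tool cm [ 18.04   7.61 -25.52] F [ 0.4 -0.  -2.8]
```

```bash
python3 -m pendant '[{"travel":[0.9,0,-1.2],"roll":0,"claw":0.1},{"travel":[1.8,0,-2.5],"roll":0,"claw":0.1},{"travel":[2.1,0,-3],"roll":0,"claw":0.1},{"travel":[2.1,0,-3],"roll":0,"claw":0.1},{"travel":[2.1,0,-3],"roll":0,"claw":0.1},{"travel":[2.1,0,-3],"roll":0,"claw":0.1},{"travel":[2.1,0,-3],"roll":0,"claw":0.1},{"travel":[2.1,0,-3],"roll":0,"claw":0.1},{"travel":[1.8,0,-2.6],"roll":0,"claw":0.1},{"travel":[0.9,0,-1.2],"roll":0,"claw":0.1}]'
python3 -m pendant '[{"travel":[0,1.5,0],"roll":0,"claw":0.1},{"travel":[0,2.5,0],"roll":0,"claw":0.1},{"travel":[0,1.8,0],"roll":0,"claw":0.1},{"travel":[0,0.8,0],"roll":0,"claw":0.1},{"travel":[0,0.3,0],"roll":0,"claw":0.1},{"travel":[0,0,0],"roll":0,"claw":0.1},{"travel":[0,0,0],"roll":0,"claw":0.1}]'
python3 -c "
from h import *
go([.5198,-.0075,.149])"
```

```text
time: 34.48
position: [0.5186, -0.0109, 0.2202]
tool_rot: [0.689, -0.159, 0.158, -0.689]
wrist_force: [-0.1, -0.4, -2.7]
gripper_width: 0.305
time: 35.07
position: [0.519, -0.0075, 0.1529]
tool_rot: [-0.689, 0.157, -0.158, 0.689]
wrist_force: [0.9, 0.4, -2.5]
gripper_width: 0.302
t 35.07 pos [ 0.519  -0.0075  0.1529] w 0.302 tool cm [0.07 0.39 0.03] F [ 0.9  0.4 -2.5]
```

```bash
python3 -m pendant '[{"travel":[0.07,0.2,0],"roll":0,"claw":0.1},{"travel":[0,0.1,0],"roll":0,"claw":0.1},{"travel":[0,0,0],"roll":0,"claw":0.1},{"travel":[0,0,0],"roll":0,"claw":0.1}]'
python3 -m pendant '[{"travel":[0,0.1,0],"roll":0,"claw":0.1},{"travel":[0,0,0],"roll":0,"claw":0.1},{"travel":[0,0,0],"roll":0,"claw":0.1}]'
python3 -m pendant '[{"travel":[0,0.1,0],"roll":0,"claw":0.1},{"travel":[0,0,0],"roll":0,"claw":0.1},{"travel":[0,0,0],"roll":0,"claw":0.1}]'
```

```text
time: 35.4
position: [0.5195, -0.0079, 0.1496]
tool_rot: [-0.689, 0.157, -0.158, 0.689]
wrist_force: [0.8, 0.5, -1.9]
gripper_width: 0.301
time: 35.65
position: [0.5196, -0.008, 0.1487]
tool_rot: [0.689, -0.157, 0.158, -0.689]
wrist_force: [-0.8, 0.5, 1.7]
gripper_width: 0.307
time: 35.9
position: [0.5199, -0.0082, 0.1486]
tool_rot: [0.689, -0.157, 0.159, -0.689]
wrist_force: [-2.0, -1.6, 10.3]
gripper_width: 0.301
```

```bash
python3 -m pendant '[{"travel":[0,-0.1,0],"roll":0,"claw":0.3},{"travel":[0,0,0],"roll":0,"claw":0.5},{"travel":[0,0,0],"roll":0,"claw":0.7},{"travel":[0,0,0],"roll":0,"claw":0.7},{"travel":[0,-0.5,0],"roll":0,"claw":0.7},{"travel":[0,-1.5,0],"roll":0,"claw":0.7},{"travel":[0,-2,0],"roll":0,"claw":0.7},{"travel":[0,-1,0],"roll":0,"claw":0.7}]'
python3 -m pendant '[{"travel":[-0.7,0,1.8],"roll":0,"claw":0.7},{"travel":[-1.2,0,3.3],"roll":0,"claw":0.7},{"travel":[-1.2,0,3.3],"roll":0,"claw":0.7},{"travel":[-1.2,0,3.3],"roll":0,"claw":0.7},{"travel":[-1.2,0,3.3],"roll":0,"claw":0.7},{"travel":[-1.2,0,3.3],"roll":0,"claw":0.7},{"travel":[-1.2,0,3.3],"roll":0,"claw":0.7},{"travel":[-1.2,0,3.3],"roll":0,"claw":0.7},{"travel":[-0.8,0,2.3],"roll":0,"claw":0.7},{"travel":[-0.4,0,1.2],"roll":0,"claw":0.7}]'
python3 -m pendant '[{"travel":[0,0,0],"roll":0,"claw":0.7},{"travel":[0,0,0],"roll":0,"claw":0.7}]'
python3 -c "
from h import *
go([.551,.2928,.139])"
```

```text
time: 36.57
position: [0.5198, -0.0079, 0.2003]
tool_rot: [-0.689, 0.157, -0.158, 0.689]
wrist_force: [0.2, -0.5, 0.3]
gripper_width: 0.698
time: 37.4
position: [0.5499, 0.2956, 0.1979]
tool_rot: [-0.689, 0.157, -0.157, 0.69]
wrist_force: [0.1, -0.2, 1.2]
gripper_width: 0.697
time: 37.57
position: [0.5499, 0.2927, 0.1979]
tool_rot: [0.69, -0.157, 0.157, -0.689]
wrist_force: [0.1, -0.6, 0.3]
gripper_width: 0.701
t 37.57 pos [0.5499 0.2927 0.1979] w 0.701 tool cm [0.09 5.89 0.06] F [ 0.1 -0.6  0.3]
```

```bash
python3 -m pendant '[{"travel":[-0.1,2,0.05],"roll":0,"claw":0.7},{"travel":[0,2,0],"roll":0,"claw":0.7},{"travel":[0,1.2,0],"roll":0,"claw":0.7},{"travel":[0,0.5,0],"roll":0,"claw":0.5},{"travel":[0,0,0],"roll":0,"claw":0.3},{"travel":[0,0,0],"roll":0,"claw":0.1},{"travel":[0,0,0],"roll":0,"claw":0.1},{"travel":[0,0,0],"roll":0,"claw":0.1},{"travel":[0,0,0],"roll":0,"claw":0.1}]' 60
python3 -m pendant '[{"travel":[0,-0.3,0],"roll":0,"claw":0.1},{"travel":[0,-1,0],"roll":0,"claw":0.1},{"travel":[0,-2,0],"roll":0,"claw":0.1},{"travel":[0,-2.5,0],"roll":0,"claw":0.1},{"travel":[0,-1.5,0],"roll":0,"claw":0.1},{"travel":[0,-0.7,0],"roll":0,"claw":0.1},{"travel":[0,0,0],"roll":0,"claw":0.1}]'
python3 -c "
from h import *
go([.5835,.038,.149])"
```

```text
time: 38.32
position: [0.5496, 0.2934, 0.1419]
tool_rot: [-0.689, 0.157, -0.158, 0.689]
wrist_force: [0.6, -1.0, -0.9]
gripper_width: 0.3
time: 38.9
position: [0.5499, 0.2939, 0.2235]
tool_rot: [-0.689, 0.157, -0.159, 0.69]
wrist_force: [0.3, 0.4, -3.2]
gripper_width: 0.305
t 38.9 pos [0.5499 0.2939 0.2235] w 0.305 tool cm [ 14.12   7.43 -21.61] F [ 0.3  0.4 -3.2]
```

```bash
python3 -m pendant '[{"travel":[0.7,0,-1.1],"roll":0,"claw":0.1},{"travel":[1.5,0,-2.2],"roll":0,"claw":0.1},{"travel":[1.7,0,-2.6],"roll":0,"claw":0.1},{"travel":[1.7,0,-2.6],"roll":0,"claw":0.1},{"travel":[1.7,0,-2.6],"roll":0,"claw":0.1},{"travel":[1.7,0,-2.6],"roll":0,"claw":0.1},{"travel":[1.7,0,-2.6],"roll":0,"claw":0.1},{"travel":[1.7,0,-2.6],"roll":0,"claw":0.1},{"travel":[1.1,0,-1.8],"roll":0,"claw":0.1},{"travel":[0.6,0,-0.9],"roll":0,"claw":0.1}]'
python3 -m pendant '[{"travel":[0,1.5,0],"roll":0,"claw":0.1},{"travel":[0,2.5,0],"roll":0,"claw":0.1},{"travel":[0,1.8,0],"roll":0,"claw":0.1},{"travel":[0,0.8,0],"roll":0,"claw":0.1},{"travel":[0,0.2,0],"roll":0,"claw":0.1},{"travel":[0,0,0],"roll":0,"claw":0.1},{"travel":[0,0,0],"roll":0,"claw":0.1}]'
python3 -c "
from h import *
go([.5835,.038,.149])"
```

```text
time: 39.73
position: [0.5819, 0.0346, 0.2199]
tool_rot: [0.689, -0.159, 0.158, -0.689]
wrist_force: [0.3, 0.9, -2.8]
gripper_width: 0.299
time: 40.32
position: [0.5828, 0.0379, 0.1541]
tool_rot: [-0.689, 0.157, -0.158, 0.689]
wrist_force: [-0.3, -0.4, -2.3]
gripper_width: 0.302
t 40.32 pos [0.5828 0.0379 0.1541] w 0.302 tool cm [0.06 0.51 0.04] F [-0.3 -0.4 -2.3]
```

```bash
python3 -m pendant '[{"travel":[0.06,0.3,0],"roll":0,"claw":0.1},{"travel":[0,0.1,0],"roll":0,"claw":0.1},{"travel":[0,0,0],"roll":0,"claw":0.1},{"travel":[0,0,0],"roll":0,"claw":0.1}]'
python3 -m pendant '[{"travel":[0,0.1,0],"roll":0,"claw":0.1},{"travel":[0,0,0],"roll":0,"claw":0.1},{"travel":[0,0,0],"roll":0,"claw":0.1}]'
python3 -m pendant '[{"travel":[0,0.1,0],"roll":0,"claw":0.1},{"travel":[0,0,0],"roll":0,"claw":0.1},{"travel":[0,0,0],"roll":0,"claw":0.1}]'
```

```text
time: 40.65
position: [0.5831, 0.0375, 0.1496]
tool_rot: [-0.689, 0.158, -0.158, 0.689]
wrist_force: [-0.0, 0.1, -2.7]
gripper_width: 0.299
time: 40.9
position: [0.5833, 0.0375, 0.1489]
tool_rot: [-0.689, 0.157, -0.158, 0.689]
wrist_force: [-1.0, 0.3, 3.1]
gripper_width: 0.299
time: 41.15
position: [0.5836, 0.0375, 0.1489]
tool_rot: [-0.689, 0.157, -0.159, 0.689]
wrist_force: [-1.7, 0.4, 10.5]
gripper_width: 0.303
```

Release, rise, retreat toward the board side and look.

```bash
python3 -m pendant '[{"travel":[0,-0.1,0],"roll":0,"claw":0.3},{"travel":[0,0,0],"roll":0,"claw":0.5},{"travel":[0,0,0],"roll":0,"claw":0.7},{"travel":[0,0,0],"roll":0,"claw":0.7},{"travel":[0,-0.5,0],"roll":0,"claw":0.7},{"travel":[0,-1.5,0],"roll":0,"claw":0.7},{"travel":[0,-2.5,0],"roll":0,"claw":0.7},{"travel":[0,-2.5,0],"roll":0,"claw":0.7},{"travel":[-1,0,1.5],"roll":0,"claw":0.7},{"travel":[-2.2,0,3],"roll":0,"claw":0.7}]'
python3 -m pendant '[{"travel":[-2.2,0,3],"roll":0,"claw":0.7},{"travel":[-2.2,0,3],"roll":0,"claw":0.7},{"travel":[-2.2,0,3],"roll":0,"claw":0.7},{"travel":[-2.2,0,3],"roll":0,"claw":0.7},{"travel":[-2.2,0,3],"roll":0,"claw":0.7},{"travel":[-2.2,0,3],"roll":0,"claw":0.7},{"travel":[-2.2,0,3],"roll":0,"claw":0.7},{"travel":[-1.5,0,2],"roll":0,"claw":0.7},{"travel":[0,0,0],"roll":0,"claw":0.7},{"travel":[0,0,0],"roll":0,"claw":0.7}]'
python3 - <<'E'
from h import *
a=get_image('top')['image'][:,:,::-1]; b=get_image('scene')['image'][:,:,::-1]
cv2.imwrite('pics/p14.png',np.hstack([cv2.resize(b[150:350,70:320],(425,340),interpolation=2),cv2.resize(a[165:255,225:315],(340,340),interpolation=2)]))
E
```

```text
time: 41.98
position: [0.5753, 0.0898, 0.22]
tool_rot: [0.689, -0.158, 0.16, -0.689]
wrist_force: [0.6, 1.5, -0.7]
gripper_width: 0.701
time: 42.82
position: [0.5209, 0.3739, 0.2181]
tool_rot: [0.69, -0.157, 0.157, -0.689]
wrist_force: [-0.9, -0.5, -0.1]
gripper_width: 0.699
```

View pics/p14.png

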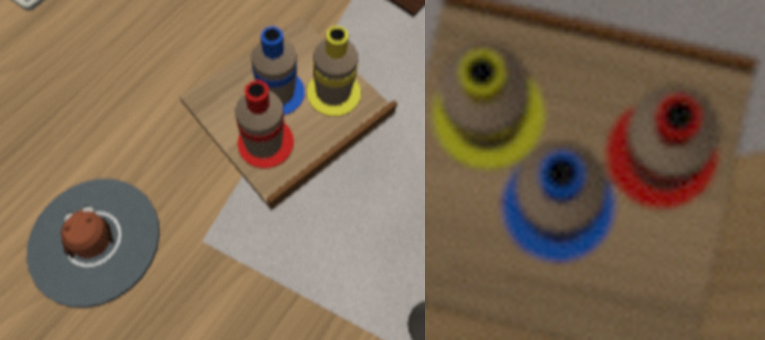

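All three vases stand upright on their own coasters. Neck holes are at crop (482,72), (561,173) and (680,117), within about 1.3 px (3 mm) of where they started. The owl is inside the ring. Handing in.

```bash
python3 -c "
from bench import *
print(hand_in())"
```

```text
the job is handed in; nothing more can be done
None
```

The job is done and handed in, at about 43 s of the 141 s allowed. I moved the yellow, blue and red vases to the ware board. Then I stood the owl on the banding wheel, and after that put red, blue and yellow back on their own coasters.

**Vases:** in the last pictures all three stand upright on their own colours. Yellow and blue are within about 2–3 mm of where they started, and red is about 3 mm off sideways. I left that as it was.

**Owl:** it is upright inside the white ring. The two cameras disagree slightly on how well it is centred: one shows it about 2 mm off the disc's centre, the other about 5 mm. Either leaves it inside the ring.

**Forces and clearance:** the highest wrist force I read was about 14 N, when setting a vase down. The gripper ended well clear of everything.

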